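# Lay out a stripped oil filter in order of assembly

## Task

The oil filter has been stripped for service: lay its parts out in the three-bay drip tray in the order they go back on. Stand the bowl, mouth up, in the middle bay with the rubber seal lying flat and centred on top of its rim; stand the filter element, black hub up, in the bay beside it on the side towards the filter head, and lay the union nut flat in the bay on the other side. Each goes in the middle of its bay, and the fuel pump standing among the parts is left where it is.

Things in the scene. Friction and masses are not known exactly. Their poses are not given: they have to be found in the camera images.
- element: Filter element, loose, about 0.06 kg: upright cylinder, pale body 31 mm in diameter in a black cage between black end caps (foot 34 mm, top cap 36 mm in diameter from 56 to 66 mm height) with a black hub 18 mm in diameter on top, 72 mm high over all. Starts standing upright, hub up. Origin at the centre of its underside, z up along its axis.
- bowl: Filter bowl, loose, about 0.16 kg: aluminium cup, starts standing mouth up, 72 mm high; body 54 mm in diameter, with a flange 60 mm in diameter on its top 6 mm. The flat top face of the flange is the rim: 46 mm inside, 60 mm outside diameter. Origin at the centre of its underside, z up along its axis.
- seal: Flat black rubber ring, rigid, loose, about 0.015 kg: 56 mm outside and 40 mm inside diameter, 8 mm thick. Starts flat on the bench. Origin at the centre of its underside, z up.
- nut: Union nut, loose, about 0.14 kg: brass ring with ribbed outside, 64 to 67 mm outside and 52 mm inside diameter, 24 mm high. Starts flat on the bench. Origin at the centre of its underside, z up along its axis.
- tray: Steel drip tray, fixed: 336 mm long (its y) by 130 mm wide (its x), rim and two cross dividers 12 mm high and 3 mm thick, floor 3 mm thick. The dividers lie at y = -55 and +55 mm, so that there are three bays in a row along y, with middles at y = -110, 0 and +110 mm, x = 0. Origin at the centre of its underside, z up. Its place and yaw differ at each start.
- head: Filter head, fixed: aluminium casting with a red valve handle, brass and copper pipe ends, on a dark steel angle bracket (base 100 x 90 mm, 153 mm high over all). It stands beyond one end of the tray, about 260 mm from the tray's middle, at either the +y or the -y end (an ignition transformer, a dark grey box with two white terminals, stands at the other). Origin at the centre of the underside of its base.
- pump: Burner fuel pump, loose, about 0.8 kg: aluminium drum 58 mm in diameter with a block on top, a brass union on each side (76 mm across them) and a shaft, 88 mm high. It stands upright on the bench in the row of parts and is to stay where it is. Origin at the centre of its underside, z up.
Not all that is in view belongs to the job. Of the things that look like the seal, the largest one is meant.

How it is judged:
At the end, for the whole second after the job is handed in: Bowl upright in the middle bay, element upright in the end bay towards the filter head, nut flat in the other end bay, all on the floor within 15 mm (tray x and y) of the bay's middle; seal flat on the bowl's rim, centred within 7 mm; all at rest (((y of head in the frame of tray above 0 m and x of element in the frame of tray between -0.015 and 0.015 m and y of element in the frame of tray between 0.095 and 0.125 m and x of nut in the frame of tray between -0.015 and 0.015 m and y of nut in the frame of tray between -0.125 and -0.095 m) or (y of head in the frame of tray below 0 m and x of element in the frame of tray between -0.015 and 0.015 m and y of element in the frame of tray between -0.125 and -0.095 m and x of nut in the frame of tray between -0.015 and 0.015 m and y of nut in the frame of tray between 0.095 and 0.125 m)) and x of bowl in the frame of tray between -0.015 and 0.015 m and y of bowl in the frame of tray between -0.015 and 0.015 m and z of element in the frame of tray between -0.001 and 0.007 m and angle between each of element, bowl's own z axis and vertical below 0.12 rad and z of bowl in the frame of tray between -0.001 and 0.007 m and (z of nut in the frame of tray between -0.001 and 0.007 m or z of nut in the frame of tray between 0.023 and 0.031 m) and angle between the z axis of nut and the z axis of tray, either way round below 0.12 rad and horizontal distance between seal and bowl below 0.007 m and angle between the z axis of seal and the z axis of bowl, either way round below 0.12 rad and z of seal in the frame of bowl between 0.068 and 0.084 m and linear speed of each of element, bowl, seal, nut below 0.02 m/s and angular speed of each of element, bowl, seal, nut below 0.2 rad/s); the robot touches nothing.
It fails at once if the fuel pump is shifted by more than 20 mm or tipped (distance of pump from where it was at the start of the episode above 0.02 m or angle between pump's own z axis and vertical above 0.3 rad).
It also fails if it takes over 112 s, if anything falls off the work surface, if the arm or the gripper's body presses on something with over 40 N, if the wrist force passes 120 N, or if a joint passes its speed limit or range.

## Robot

A 7-joint arm with a two-finger parallel gripper is mounted at the origin on the work surface. World frame = base frame: x ahead of the robot, y to its left, z up, the work surface at z = 0. Lengths are in m, angles in rad, forces in N, time in s.
With the tool pointing down it reaches from about 0.35 to 0.9 m from the base axis. Payload 8.1 kg.
Tool frame: the origin (TCP) lies at the centre of the arm's flange, where the gripper is bolted on; the fingertips stand 178 mm ahead of it and the grasp point (between the pads) lies 159 mm ahead of it; z points along the fingers, y is the line along which they close (so a half turn about z gives the same grasp; the last joint's range is limited). The gripper opens to 92 mm and grips with 3 to 60 N. Pads are 19 mm wide; open, the fingers measure 130 mm over their backs; the gripper's body (75 mm by 190 mm) begins 47 mm behind the grasp point.
Start: joints at [1.219, 0.434, 0.025, 1.573, -0.012, 1.134, -0.075], TCP at [0.154, -0.606, 0.405] pointing down, gripper open.
Joint ranges: [-2.62, 2.62], [-0.44, 2.09], [-1.27, 1.32], [0.08, 2.57], [-1.32, 4.46], [0.12, 2], [-2.74, 2.74]. Speed limits (rad/s): [2.22, 2.22, 3.01, 3.01, 3.14, 3.14, 3.14].

## Interface

Orientations are given as a rotation vector (axis times angle).
In Python, from cell import arm gives the robot as it stands. The module is installed in compiled form; this text tells all that it offers.
- The arm moves only by the shell command python3 -m inch 'ROWS' [FORCE]. ROWS is text: rows parted by semicolons, each of 5 numbers parted by spaces: the shift along the tool's x, y, z in m, then the turn about the tool's z in rad, then the finger opening in m, from 0 to 0.0918. In form: x y z roll fingers; .... A call has 1 to 5 rows; each row is the pose to reach, as a shift and turn from the pose commanded when the call began, along the tool's axes at that moment; what a row does not reach only later rows make up. A row lasts 1/10 s, in which the tool goes at most 50 mm and 8.59 degrees, less where a joint would pass 70% of its speed; a pose out of reach is approached as far as the arm can. A call with a gripper value outside its range is refused whole. The fingers move at their own pace and stop on an object; FORCE is the grip in N (left out, the last holds). Time passes only in rows, so rows that repeat a pose let the fingers close. It gives the time, the measured TCP pose, the force, the opening and the grip force at its end, in the units of the state.
- arm.observe(): the state, without advancing time (a new reading comes with each control period).
- arm.get_image(name): name is "scene" or "top"; returns the picture (384x512x3 uint8, red, green, blue); there is no depth.
- arm.get_calibration(name): a dict with "intrinsics" (3x3 intrinsics, pixels), "pose" (4x4, takes a point from camera to world coordinates). Camera axes: x right, y up, looking along -z (the intrinsics and any distortion apply to the point x, -y, -z); pixel columns grow to the right and rows downward; lengths in m; the calibration is good to about 2 mm. A picture is of the moment at which its call begins. get_calibration takes no time and is no camera call.
- arm.sign_off(): hands the job in; it is judged then, once.
Trained networks look in the newest picture that a camera, given by its name, has taken for a name from the list of things; names that differ only in an ending like _2 or _b are one class to them, and where a whole thing is asked for, a point or a joint stands for the part that bears it (a point fixed in the world has none). Each returns a list of dicts, best first, with "conf" (0 to 1); they miss things now and then, are a little off and sometimes report something else, mostly with a low value. They report only what shows in the picture. A call takes as long as a camera call. They do not tell look-alikes from the thing itself.
- arm.look_for(camera, query): "point" ([row, column] in pixels, amid what is visible of it).
- arm.silhouettes(camera, query): "region" (384x512 bool, what is visible of it) and "point" ([row, column] in pixels, amid what is visible of it).
- arm.place_of(camera, query): "point" ([row, column] in pixels: a listed point, or the origin of a listed thing).
The state is a dict: "clock": time; "joints": joint angles; "dq": joint speeds; "joint_efforts": joint torques, N m; "position": TCP position; "ee_rot": TCP orientation; "force": force on the tool from outside, world axes, zero at the start; "ft_torque": the same for the moment, N m; "width": opening from 0.0 (shut) to 1.0 (fully open); "gripper_force": force on a finger pad.
Only numpy, scipy, OpenCV 4.12 (cv2) and the standard library are available. Lean on these libraries where they do the work, as an engineer would, in place of code of your own. Each camera call takes 0.05 s, during which the arm holds its last target. There are 200 camera calls.

## Working session

There is one attempt and no reset: what is moved stays moved. The work goes in short steps, Python scripts to look and compute and a shell command to move; the robot and the scene stay as the last step left them, time stands still between calls to the robot, and variables do not carry over. Pictures are saved under pics/ and viewed, at most 14 in all, crops included, and the job is handed in when it is done.

```bash
mkdir -p pics; ls; cat > h.py <<'E'
import numpy as np, cv2
from cell import arm
def save(cam,fn):
    im=arm.get_image(cam); cv2.imwrite('pics/'+fn,im[:,:,::-1]); return im
def ray(cam,pt,z):
    c=arm.get_calibration(cam);K=np.array(c["intrinsics"]);T=np.array(c["pose"])
    v=np.linalg.inv(K)@[pt[1],pt[0],1]; d=T[:3,:3]@[v[0],-v[1],-v[2]]
    o=T[:3,3]; return o+d*(z-o[2])/d[2]
def proj(cam,P):
    c=arm.get_calibration(cam);K=np.array(c["intrinsics"]);T=np.array(c["pose"])
    q=T[:3,:3].T@(np.array(P)-T[:3,3]); u=K@[q[0],-q[1],-q[2]]; return (u[:2]/u[2])[::-1]
E
python3 - <<'E'
from h import *
np.set_printoptions(precision=4,suppress=True)
for c in("scene","top"):
    k=arm.get_calibration(c);print(c,{a:np.array(b).round(3).tolist() if a in("intrinsics","pose") else b for a,b in k.items()})
    save(c,c+'0.png')
    for n in("element","bowl","seal","nut","tray","head","pump"):
        print(n,[(np.round(d["point"],1).tolist(),round(d["conf"],2),ray(c,d["point"],0)[:2].round(3).tolist()) for d in arm.place_of(c,n)])
s=arm.observe();print(s["clock"],s["position"],s["ee_rot"],s["width"])
E
```

```text
pics
scene {'intrinsics': [[418.001, 0.0, 264.674], [0.0, 418.001, 190.792], [0.0, 0.0, 1.0]], 'pose': [[-0.273, -0.734, 0.622, 1.062], [0.962, -0.22, 0.163, 0.172], [0.017, 0.643, 0.766, 0.695], [0.0, 0.0, 0.0, 1.0]]}
element [([186.1, 375.0], 0.66, [0.415, 0.253]), ([156.5, 208.0], 0.55, [0.436, -0.131])]
bowl [([175.2, 253.8], 0.91, [0.461, -0.012])]
seal [([216.0, 412.4], 0.59, [0.476, 0.337]), ([173.3, 316.0], 0.55, [0.415, 0.12]), ([210.0, 346.3], 0.51, [0.5, 0.202])]
nut [([142.6, 164.3], 0.88, [0.422, -0.247])]
tray [([232.6, 239.6], 0.69, [0.617, 0.005])]
head [([215.4, 116.3], 0.9, [0.649, -0.25])]
pump [([154.8, 209.7], 0.66, [0.429, -0.129])]
top {'intrinsics': [[434.204, 0.0, 259.124], [0.0, 434.204, 191.824], [0.0, 0.0, 1.0]], 'pose': [[0.136, 0.967, -0.217, 0.31], [-0.991, 0.133, -0.026, 0.017], [0.004, 0.218, 0.976, 1.111], [0.0, 0.0, 0.0, 1.0]]}
element [([233.8, 172.6], 0.61, [0.417, 0.251])]
bowl [([226.2, 277.0], 0.76, [0.473, -0.012])]
seal [([243.3, 224.5], 0.6, [0.411, 0.115]), ([209.1, 194.9], 0.55, [0.489, 0.205]), ([211.1, 141.8], 0.53, [0.465, 0.34])]
nut [([256.3, 369.2], 0.75, [0.429, -0.254])]
tray [([170.2, 278.6], 0.72, [0.622, 0.003]), ([230.8, 277.4], 0.4, [0.462, -0.014])]
head [([180.2, 378.1], 0.63, [0.631, -0.261])]
pump []
0.8 [ 0.1539 -0.6058  0.4047] [3.1173 0.3897 0.    ] 0.9986234267794507
```

View images.

View pics/scene0.png

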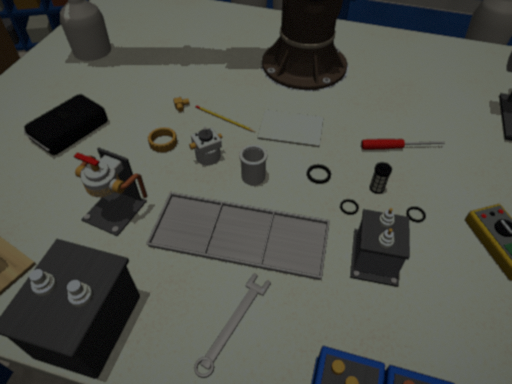

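View pics/top0.png

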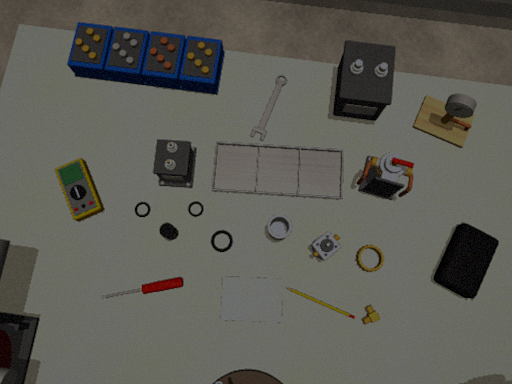

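```bash
cat >> h.py <<'E'
from scipy.optimize import least_squares
MOD={'element':[(0,.017),(.056,.018),(.066,.018),(.072,.009)],'bowl':[(0,.027),(.066,.03),(.072,.03)],'seal':[(0,.028),(.008,.028)],'nut':[(0,.033),(.024,.033)],'pump':[(0,.029),(.07,.029)]}
def fit(cam,name,reg,xy0,z0=0):
    ys,xs=np.nonzero(reg); box=np.array([ys.min(),ys.max()+1,xs.min(),xs.max()+1])-.0
    t=np.linspace(0,2*np.pi,60)
    def r(p):
        P=np.array([proj(cam,[p[0]+R*np.cos(a),p[1]+R*np.sin(a),z+z0]) for z,R in MOD[name] for a in t])+.5
        return np.array([P[:,0].min(),P[:,0].max(),P[:,1].min(),P[:,1].max()])-box
    s=least_squares(r,xy0,diff_step=1e-4); return s.x.round(4),s.fun.round(1)
def plan(x,y,z,yaw=None):
    "shift for TCP target in the tool's axes now; yaw = world angle of tool y wanted"
    from scipy.spatial.transform import Rotation as R
    s=arm.observe(); M=R.from_rotvec(s["ee_rot"]).as_matrix()
    d=M.T@(np.array([x,y,z])-s["position"]); cy=np.arctan2(M[1,1],M[0,1])
    roll=0 if yaw is None else -((yaw-cy+np.pi/2)%np.pi-np.pi/2)
    print('t',round(s["clock"],2),'pos',np.round(s["position"],4),'yaw',round(cy,3),'tilt',np.round(M[:,2],3),'F',np.round(s["force"],1),'w',round(s["width"]*.0918,4),'\n  shift',d.round(4),'roll',round(roll,3))
E
python3 - <<'E'
from h import *
for c in("scene","top"):
    im=save(c,c+'1.png')
    for n in MOD:
        for d in arm.silhouettes(c,n):
            if d["region"].sum()<20: continue
            print(c,n,round(d["conf"],2),np.round(d["point"]),d["region"].sum(),*fit(c,n,d["region"],ray(c,d["point"],.03)[:2]))
    for d in arm.silhouettes(c,'tray')[:2]:
        ct=max(cv2.findContours(d["region"].astype(np.uint8),0,2)[0],key=cv2.contourArea)[:,0]
        W=np.array([ray(c,(p[1],p[0]),.012)[:2] for p in ct],np.float32)
        print(c,'tray',d["conf"],cv2.minAreaRect(W))
im=cv2.imread('pics/scene1.png')[140:240,290:440]
cv2.imwrite('pics/crop1.png',cv2.resize(im,None,fx=4,fy=4,interpolation=2))
E
```

```text
scene bowl 0.94 [162. 252.] 957 [ 0.4651 -0.0138] [-0.  -0.  -0.3  0.3]
scene seal 0.47 [171. 323.] 197 [0.4161 0.1244] [-1.   0.8 -1.2  1.2]
scene nut 0.92 [136. 160.] 526 [ 0.4248 -0.2507] [-0.3  0.3 -0.   0. ]
scene pump 0.63 [145. 208.] 966 [ 0.4385 -0.1332] [-0.7  0.8  2.1 -2.2]
scene tray 0.8 ((0.6237140893936157, 0.007134720683097839), (0.13933756947517395, 0.33879607915878296), 4.134495258331299)
scene tray 0.3 ((0.590398907661438, -0.29213595390319824), (0.2604134976863861, 0.13334108889102936), 37.80191421508789)
top element 0.53 [231. 171.] 213 [0.4179 0.2511] [-0.7  0.7 -0.6  0.7]
top bowl 0.31 [170. 280.] 6396 [0.6107 0.0073] [ 14.6 -14.4  54.  -53.8]
top seal 0.46 [233. 220.] 85 [0.4172 0.1236] [-1.2  1.2 -1.1  1.1]
top nut 0.53 [255. 375.] 310 [ 0.4258 -0.2511] [-0.1  0.1 -0.4  0.3]
top pump 0.72 [246. 326.] 530 [ 0.4361 -0.1359] [ 0.8 -0.9 -0.4  0.4]
top tray 0.89 ((0.6216254830360413, 0.00394807755947113), (0.13439656794071198, 0.3420734405517578), 3.993100643157959)
```

View pics/crop1.png

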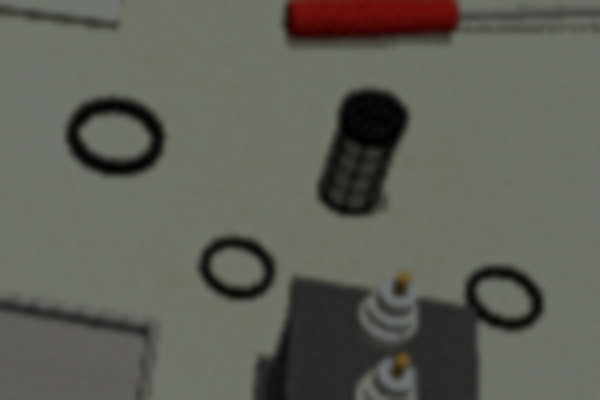

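Rings in scene pixels: (173,318), (207,349), (214,415). The first is clearly the largest (about 24 px against 18), so it is the seal, at about (0.417, 0.124). The tray is at (0.6225, 0.005) with yaw 0.07. The head is at the −y end, so the element goes to (0.630, −0.105) and the nut to (0.615, 0.115).

```bash
python3 -c "
from h import *
plan(.465,-.013,.34,.071)"
```

```text
t 1.5 pos [ 0.1539 -0.6058  0.4048] yaw -1.322 tilt [ 0. -0. -1.] F [-0.2 -0.  -0.1] w 0.0919 
  shift [ 0.4475 -0.4979  0.0647] roll -1.393
```

```bash
python3 -m inch '0.168 -0.187 0.02 -0.7 0.0918; 0.168 -0.187 0.02 -0.7 0.0918; 0.168 -0.187 0.02 -0.7 0.0918; 0.168 -0.187 0.02 -0.7 0.0918; 0.168 -0.187 0.02 -0.7 0.0918' 30; python3 -c "
from h import *
plan(.465,-.013,.34,.071)"
```

```text
clock: 2.0
position: [0.2702, -0.3832, 0.385]
ee_rot: [2.79, 1.443, 0.0]
force: [1.3, -1.4, -0.2]
width: 0.995
gripper_force: 0.0
t 2.0 pos [ 0.2702 -0.3832  0.385 ] yaw -0.616 tilt [ 0.    -0.001 -1.   ] F [ 1.3 -1.4 -0.2] w 0.0914 
  shift [ 0.4147 -0.0551  0.0448] roll -0.687
```

```bash
python3 -m inch '0.23 -0.03 0.03 -0.687 0.0918; 0.23 -0.03 0.03 -0.687 0.0918; 0.23 -0.03 0.03 -0.687 0.0918; 0.23 -0.03 0.03 -0.687 0.0918; 0.23 -0.03 0.03 -0.687 0.0918'; python3 -c "
from h import *
plan(.465,-.013,.34,.071)"
```

```text
clock: 2.5
position: [0.3803, -0.1776, 0.355]
ee_rot: [2.138, 2.301, 0.001]
force: [1.5, -0.6, 0.4]
width: 1.003
gripper_force: 0.0
t 2.5 pos [ 0.3803 -0.1776  0.355 ] yaw 0.073 tilt [ 0.001  0.    -1.   ] F [ 1.5 -0.6  0.4] w 0.0921 
  shift [0.158  0.0965 0.0151] roll 0.002
```

```bash
python3 -m inch '0.158 0.0965 0.015 0 0.0918; 0.158 0.0965 0.015 0 0.0918; 0.158 0.0965 0.015 0 0.0918; 0.158 0.0965 0.015 0 0.0918; 0.158 0.0965 0.015 0 0.0918'; python3 -c "
from h import *
plan(.465,-.013,.204,.071)
save('scene','b1.png')
im=cv2.imread('pics/b1.png')[60:260,130:430]
cv2.imwrite('pics/b1c.png',cv2.resize(im,None,fx=2.6,fy=2.6,interpolation=2))"
```

```text
clock: 3.0
position: [0.4671, -0.0118, 0.3401]
ee_rot: [-2.14, -2.3, -0.006]
force: [-0.3, 0.2, -0.9]
width: 1.001
gripper_force: 0.0
t 3.0 pos [ 0.4671 -0.0118  0.3401] yaw 0.072 tilt [ 0.002  0.003 -1.   ] F [-0.3  0.2 -0.9] w 0.0919 
  shift [-0.0014 -0.0025  0.1361] roll 0.001
```

View pics/b1c.png

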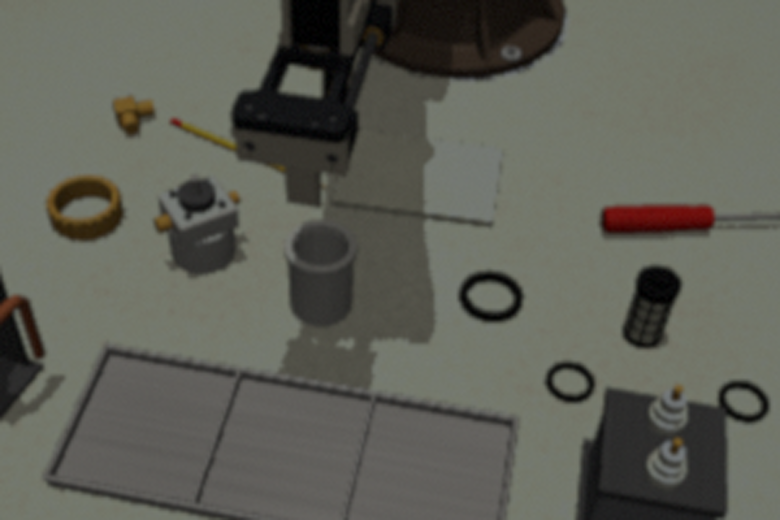

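The gripper is straight above the bowl (scene pixel ~(150,253)), and the way down is clear.

```bash
python3 -m inch '0 -0.002 0.045 0 0.0918; 0 -0.002 0.09 0 0.0918; 0 -0.002 0.12 0 0.0918; 0 -0.002 0.136 0 0.0918; 0 -0.002 0.136 0 0.0918' && python3 -m inch '0 0 0 0 0.04; 0 0 0 0 0.04; 0 0 0 0 0.04; 0 0 0 0 0.04; 0 0 0 0 0.04' 35;  python3 -m inch '0 0 0 0 0.04; 0 0 -0.03 0 0.04; 0 0 -0.07 0 0.04; 0 0 -0.11 0 0.04; 0 0 -0.11 0 0.04'; python3 -c "
from h import *
plan(.6225,.005,.31,.071)"
```

```text
clock: 3.55
position: [0.4621, -0.0182, 0.2021]
ee_rot: [-2.148, -2.289, 0.006]
force: [0.0, -1.3, 0.4]
width: 0.998
gripper_force: 0.0
clock: 4.05
position: [0.4638, -0.0169, 0.2046]
ee_rot: [2.147, 2.291, 0.002]
force: [0.4, -1.1, 4.0]
width: 0.638
gripper_force: 35.0
clock: 4.55
position: [0.4647, -0.0164, 0.3181]
ee_rot: [2.145, 2.289, 0.007]
force: [0.9, -0.9, -2.2]
width: 0.638
gripper_force: 35.0
t 4.55 pos [ 0.4647 -0.0164  0.3181] yaw 0.065 tilt [ 0.007 -0.    -1.   ] F [ 0.9 -0.9 -2.2] w 0.0585 
  shift [0.0111 0.1588 0.0092] roll -0.006
```

```bash
python3 -m inch '0.002 0.04 0 0 0.04; 0.004 0.085 0 -0.006 0.04; 0.007 0.13 0 -0.006 0.04; 0.007 0.158 0 -0.006 0.04; 0.007 0.158 0 -0.006 0.04';  python3 -m inch '0 0 0 0 0.04; 0 0 0.04 0 0.04; 0 0 0.075 0 0.04; 0 0 0.09 0 0.04; 0 0 0.09 0 0.04'; python3 -c "
from h import *
plan(.6225,.001,.208,.071)
for c in('scene','top'):
    save(c,c+'b2.png')
    for d in arm.silhouettes(c,'bowl')[:2]: print(c,d['conf'],np.round(d['point']),d['region'].sum(),*fit(c,'bowl',d['region'],[.62,0],.015))
im=cv2.imread('pics/sceneb2.png')[100:300,100:400]
cv2.imwrite('pics/b2c.png',cv2.resize(im,None,fx=2.6,fy=2.6,interpolation=2))"
```

```text
clock: 5.05
position: [0.6232, 0.0007, 0.3122]
ee_rot: [-2.141, -2.298, -0.001]
force: [0.4, -0.3, -1.6]
width: 0.638
gripper_force: 35.0
clock: 5.55
position: [0.6188, -0.0001, 0.2218]
ee_rot: [-2.139, -2.297, 0.006]
force: [-0.6, -0.1, -1.6]
width: 0.641
gripper_force: 35.0
t 5.55 pos [ 6.188e-01 -1.000e-04  2.218e-01] yaw 0.071 tilt [-0.005 -0.001 -1.   ] F [-0.6 -0.1 -1.6] w 0.0589 
  shift [0.0008 0.0038 0.0138] roll 0.0
scene 0.59 [201. 244.] 250 [0.616  0.0044] [-2.9  2.6 -0.8  0.8]
```

View pics/b2c.png

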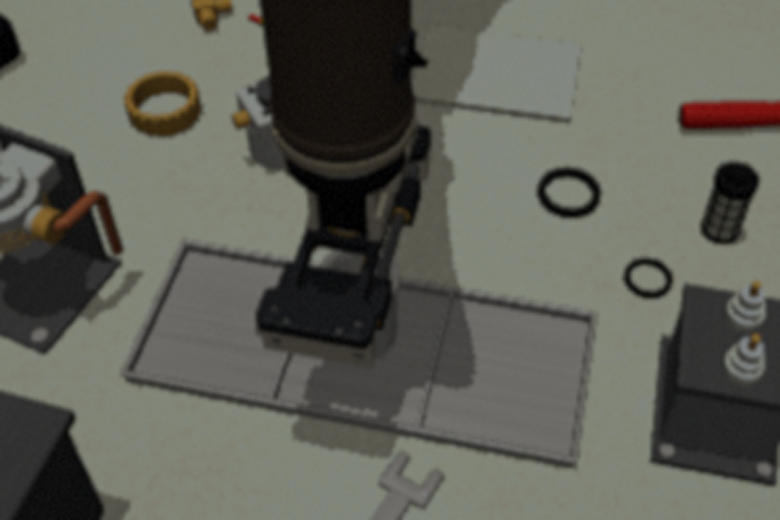

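The gripper, with the bowl hidden behind it, is over the middle bay (scene ~(225,240)). I'll lower and release.

```bash
python3 -m inch '0 0.003 0.006 0 0.04; 0 0.003 0.011 0 0.04; 0 0.003 0.014 0 0.04; 0 0.003 0.014 0 0.04; 0 0.003 0.014 0 0.04'; python3 -m inch '0 0 0 0 0.085; 0 0 0 0 0.085; 0 0 0 0 0.085; 0 0 0 0 0.085; 0 0 -0.01 0 0.085'; python3 -m inch '0 0 -0.03 0 0.085; 0 0 -0.07 0 0.085; 0 0 -0.12 0 0.085; 0 0 -0.12 0 0.085; 0 0 -0.12 0 0.085'; python3 -c "
from h import *
plan(.418,.251,.34,.071)"
```

```text
clock: 6.25
position: [0.6235, 0.0006, 0.2097]
ee_rot: [-2.141, -2.299, 0.0]
force: [0.0, -0.2, -1.6]
width: 0.639
gripper_force: 35.0
clock: 6.75
position: [0.6231, 0.0004, 0.2192]
ee_rot: [-2.14, -2.298, 0.003]
force: [0.4, -0.1, 0.2]
width: 0.922
gripper_force: 0.0
clock: 7.25
position: [0.6239, 0.0007, 0.3421]
ee_rot: [2.14, 2.297, 0.004]
force: [-0.3, 0.3, -1.4]
width: 0.928
gripper_force: 0.0
t 7.25 pos [0.6239 0.0007 0.3421] yaw 0.071 tilt [ 0.004 -0.    -1.   ] F [-0.3  0.3 -1.4] w 0.0852 
  shift [ 0.2642 -0.1877  0.0013] roll -0.0
```

```bash
python3 -m inch '0.2 -0.142 0 0 0.065; 0.2 -0.142 0 0 0.065; 0.2 -0.142 0 0 0.065; 0.2 -0.142 0 0 0.065; 0.2 -0.142 0 0 0.065'; python3 -m inch '0.064 -0.045 0 0 0.065; 0.064 -0.045 0 0 0.065; 0.064 -0.045 0 0 0.065; 0.064 -0.045 0 0 0.065'; python3 -c "
from h import *
plan(.418,.251,.213,.071)
for c in('scene','top'):
    save(c,c+'b3.png')
    for n,z in(('bowl',.003),('element',0)):
      for d in arm.silhouettes(c,n)[:2]: print(c,n,d['conf'],np.round(d['point']),d['region'].sum(),*fit(c,n,d['region'],ray(c,d['point'],.03)[:2],z))
im=cv2.imread('pics/sceneb3.png')[100:300,130:430]
cv2.imwrite('pics/b3c.png',cv2.resize(im,None,fx=2.6,fy=2.6,interpolation=2))"
```

```text
clock: 7.75
position: [0.4656, 0.1912, 0.3391]
ee_rot: [-2.14, -2.299, 0.003]
force: [0.5, 1.4, 0.7]
width: 0.709
gripper_force: 0.0
clock: 8.15
position: [0.4179, 0.2506, 0.3392]
ee_rot: [-2.139, -2.301, 0.002]
force: [1.1, -0.3, -0.1]
width: 0.708
gripper_force: 0.0
t 8.15 pos [0.4179 0.2506 0.3392] yaw 0.073 tilt [-0.001 -0.001 -1.   ] F [ 1.1 -0.3 -0.1] w 0.065 
  shift [0.0005 0.0003 0.1262] roll 0.002
scene bowl 0.57 [220. 236.] 1166 [0.6242 0.0047] [-0.6  0.5 -0.7  0.7]
scene element 0.83 [176. 377.] 475 [0.4186 0.2552] [-0.9  0.9 -0.3  0.3]Traceback (most recent call last):
  File "<string>", line 7, in <module>
    for d in arm.silhouettes(c,n)[:2]: print(c,n,d['conf'],np.round(d['point']),d['region'].sum(),*fit(c,n,d['region'],ray(c,d['point'],.03)[:2],z))
                                                                                                   ~~~^^^^^^^^^^^^^^^^^^^^^^^^^^^^^^^^^^^^^^^^^^^^^
  File "h.py", line 20, in fit
    s=least_squares(r,xy0,diff_step=1e-4); return s.x.round(4),s.fun.round(1)
    return func(*args, **kwargs)
    vector_fun = VectorFunction(
        fun_wrapped,
    ...<6 lines>...
        workers=workers
    )
    self._update_fun()
    ~~~~~~~~~~~~~~~~^^
    self.f = self.fun_wrapped(xp_copy(self.x))
             ~~~~~~~~~~~~~~~~^^^^^^^^^^^^^^^^^
    return np.atleast_1d(self.fun(x))
                         ~~~~~~~~^^^
    return self.f(x, *self.args, **self.kwargs)
           ~~~~~~^^^^^^^^^^^^^^^^^^^^^^^^^^^^^^
  File "h.py", line 18, in r
    P=np.array([proj(cam,[p[0]+R*np.cos(a),p[1]+R*np.sin(a),z+z0]) for z,R in MOD[name] for a in t])+.5
                ~~~~^^^^^^^^^^^^^^^^^^^^^^^^^^^^^^^^^^^^^^^^^^^^^^
  File "h.py", line 10, in proj
    c=arm.get_calibration(cam);K=np.array(c["intrinsics"]);T=np.array(c["pose"])
ValueError: time passes only in moves, steps and waits
```

```bash
cat > fix.py <<'E'
s=open('h.py').read().replace('from cell import arm','from cell import arm\nimport functools\n@functools.cache\ndef cal(c): return arm.get_calibration(c)').replace('c=arm.get_calibration(cam)','c=cal(cam)')
open('h.py','w').write(s)
E
python3 fix.py
python3 -m inch '0.002 0 0.045 0 0.065; 0.002 0 0.09 0 0.065; 0.002 0 0.115 0 0.065; 0.002 0 0.126 0 0.065; 0.002 0 0.126 0 0.065' && python3 -m inch '0 0 0 0 0.015; 0 0 0 0 0.015; 0 0 0 0 0.015; 0 0 0 0 0.015; 0 0 0 0 0.015' 25;  python3 -m inch '0 0 0 0 0.015; 0 0 -0.03 0 0.015; 0 0 -0.08 0 0.015; 0 0 -0.13 0 0.015; 0 0 -0.13 0 0.015'; python3 -c "
from h import *
plan(.630,-.105,.345,.071)"
```

```text
clock: 8.8
position: [0.4184, 0.2518, 0.2128]
ee_rot: [-2.142, -2.297, 0.004]
force: [0.3, -0.8, 0.3]
width: 0.707
gripper_force: 0.0
clock: 9.3
position: [0.4185, 0.2528, 0.2145]
ee_rot: [2.141, 2.298, 0.002]
force: [0.1, 0.3, 3.8]
width: 0.384
gripper_force: 25.0
clock: 9.8
position: [0.4192, 0.2544, 0.3497]
ee_rot: [2.139, 2.297, 0.014]
force: [0.2, 0.4, -0.5]
width: 0.383
gripper_force: 25.0
t 9.8 pos [0.4192 0.2544 0.3497] yaw 0.071 tilt [ 0.008  0.005 -1.   ] F [ 0.2  0.4 -0.5] w 0.0352 
  shift [-0.3735  0.1847  0.0046] roll 0.0
```

```bash
python3 -m inch '-0.2 0.1 0 0 0.015; -0.2 0.1 0 0 0.015; -0.2 0.1 0 0 0.015; -0.2 0.1 0 0 0.015; -0.2 0.1 0 0 0.015'; python3 -m inch '-0.173 0.0845 0 0 0.015; -0.173 0.0845 0 0 0.015; -0.173 0.0845 0 0 0.015; -0.173 0.0845 0 0 0.015; -0.173 0.0845 0 0 0.015';  python3 -c "
from h import *
plan(.630,-.105,.217,.071)"
```

```text
clock: 10.3
position: [0.5337, 0.0551, 0.3432]
ee_rot: [2.147, 2.292, -0.003]
force: [-0.1, 1.0, -0.3]
width: 0.38
gripper_force: 25.0
clock: 10.8
position: [0.63, -0.1139, 0.3424]
ee_rot: [2.15, 2.288, -0.005]
force: [-0.2, -1.3, -0.9]
width: 0.389
gripper_force: 25.0
t 10.8 pos [ 0.63   -0.1139  0.3424] yaw 0.062 tilt [-0.001 -0.004 -1.   ] F [-0.2 -1.3 -0.9] w 0.0357 
  shift [0.0093 0.0006 0.1254] roll -0.009
```

```bash
python3 -m inch '0.004 0 0.03 0 0.015; 0.004 0 0.07 0 0.015; 0.004 0 0.1 0 0.015; 0.004 0 0.11 0 0.015; 0.004 0 0.11 0 0.015';  python3 -c "
from h import *
plan(.630,-.105,.217,.071)"
```

```text
clock: 11.3
position: [0.6277, -0.102, 0.2325]
ee_rot: [-2.139, -2.297, 0.003]
force: [0.1, 0.3, -0.1]
width: 0.381
gripper_force: 25.0
t 11.3 pos [ 0.6277 -0.102   0.2325] yaw 0.071 tilt [-0.003  0.    -1.   ] F [ 0.1  0.3 -0.1] w 0.035 
  shift [-0.0032  0.0021  0.0155] roll 0.0
```

```bash
python3 -m inch '-0.002 0.001 0.006 0 0.015; -0.002 0.001 0.012 0 0.015; -0.002 0.001 0.015 0 0.015; -0.002 0.001 0.015 0 0.015; -0.002 0.001 0.015 0 0.015'; python3 -m inch '0 0 0 0 0.06; 0 0 0 0 0.06; 0 0 0 0 0.06; 0 0 0 0 0.06; 0 0 -0.01 0 0.06'; python3 -m inch '0 0 -0.03 0 0.06; 0 0 -0.08 0 0.06; 0 0 -0.125 0 0.06; 0 0 -0.125 0 0.06; 0 0 -0.125 0 0.06'; python3 -c "
from h import *
plan(.4255,-.251,.34,.071)"
```

```text
clock: 11.8
position: [0.6296, -0.1043, 0.2192]
ee_rot: [2.141, 2.298, 0.0]
force: [0.2, -0.4, -0.6]
width: 0.382
gripper_force: 25.0
clock: 12.3
position: [0.6289, -0.1044, 0.2281]
ee_rot: [-2.14, -2.298, 0.002]
force: [-0.1, -1.0, -0.2]
width: 0.655
gripper_force: 0.0
clock: 12.8
position: [0.6297, -0.1042, 0.3558]
ee_rot: [2.14, 2.297, 0.003]
force: [-0.0, 1.5, -0.5]
width: 0.655
gripper_force: 0.0
t 12.8 pos [ 0.6297 -0.1042  0.3558] yaw 0.071 tilt [ 0.003 -0.001 -1.   ] F [-0.   1.5 -0.5] w 0.0601 
  shift [-0.132  -0.2141  0.0153] roll -0.0
```

```bash
python3 -m inch '-0.1 -0.17 0 0 0.0918; -0.1 -0.17 0 0 0.0918; -0.1 -0.17 0 0 0.0918; -0.1 -0.17 0 0 0.0918; -0.1 -0.17 0 0 0.0918'; python3 -m inch '-0.032 -0.044 0.015 0 0.0918; -0.032 -0.044 0.015 0 0.0918; -0.032 -0.044 0.015 0 0.0918; -0.032 -0.044 0.015 0 0.0918'; python3 -c "
from h import *
plan(.4255,-.251,.19,.071)
for c in('scene','top'):
    save(c,c+'b4.png')
    for n,z in(('bowl',.003),('element',0.003),('nut',0)):
      for d in arm.silhouettes(c,n)[:2]: print(c,n,d['conf'],np.round(d['point']),d['region'].sum(),*fit(c,n,d['region'],ray(c,d['point'],.03)[:2],z))
im=cv2.imread('pics/sceneb4.png')[100:300,80:380]
cv2.imwrite('pics/b4c.png',cv2.resize(im,None,fx=2.6,fy=2.6,interpolation=2))"
```

```text
clock: 13.3
position: [0.4614, -0.2207, 0.3521]
ee_rot: [-2.148, -2.287, 0.009]
force: [0.4, 0.3, 0.3]
width: 0.992
gripper_force: 0.0
clock: 13.7
position: [0.426, -0.2505, 0.3386]
ee_rot: [-2.14, -2.299, -0.001]
force: [0.2, 1.2, -0.3]
width: 0.999
gripper_force: 0.0
t 13.7 pos [ 0.426  -0.2505  0.3386] yaw 0.071 tilt [-0.     0.001 -1.   ] F [ 0.2  1.2 -0.3] w 0.0917 
  shift [-0.0006 -0.0005  0.1486] roll 0.0
scene bowl 0.74 [219. 235.] 1178 [0.6245 0.0038] [-0.6  0.5 -0.2  0.2]
scene element 0.79 [212. 184.] 613 [ 0.6304 -0.1024] [ 0.2 -0.2  0.2 -0.3]
scene nut 0.84 [143. 163.] 444 [ 0.423  -0.2515] [-0.9  0.7 -1.   1. ]
top bowl 0.68 [163. 277.] 526 [0.6242 0.0019] [-0.6  0.6 -0.1  0.1]
top element 0.68 [170. 322.] 187 [ 0.6329 -0.1038] [-1.1  1.1 -1.7  1.6]
top nut 0.81 [262. 379.] 272 [ 0.4222 -0.2526] [-0.6  0.6 -0.9  0.9]
```

View pics/b4c.png

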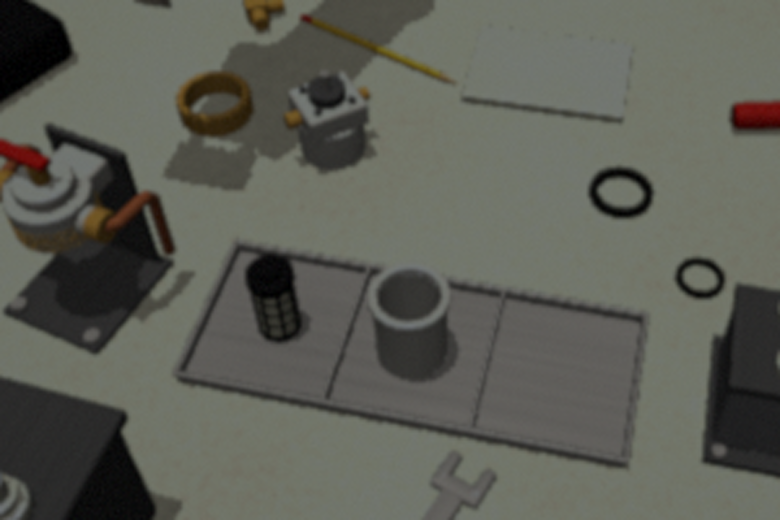

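The bowl and element stand upright in their bays, at scene (219,235) and (212,184). The nut and pump have not moved. Next is the nut.

```bash
python3 -m inch '-0.001 -0.002 0.045 0 0.0918; -0.001 -0.002 0.09 0 0.0918; -0.001 -0.002 0.13 0 0.0918; -0.001 -0.002 0.15 0 0.0918; -0.001 -0.002 0.15 0 0.0918' && python3 -m inch '0 0 0 0 0.045; 0 0 0 0 0.045; 0 0 0 0 0.045; 0 0 0 0 0.045; 0 0 0 0 0.045' 40;  python3 -m inch '0 0 0 0 0.045; 0 0 -0.03 0 0.045; 0 0 -0.08 0 0.045; 0 0 -0.13 0 0.045; 0 0 -0.16 0 0.045'; python3 -c "
from h import *
plan(.615,.115,.35,.071)"
```

```text
clock: 14.6
position: [0.4226, -0.2516, 0.1865]
ee_rot: [-2.137, -2.296, 0.002]
force: [0.2, 0.8, 0.7]
width: 1.003
gripper_force: 0.0
clock: 15.1
position: [0.4239, -0.2526, 0.1899]
ee_rot: [2.141, 2.297, 0.0]
force: [-0.4, 0.1, 7.6]
width: 0.684
gripper_force: 42.2
clock: 15.6
position: [0.4238, -0.252, 0.3527]
ee_rot: [2.138, 2.297, 0.001]
force: [0.5, -0.3, -1.3]
width: 0.683
gripper_force: 42.1
t 15.6 pos [ 0.4238 -0.252   0.3527] yaw 0.071 tilt [ 0.003 -0.002 -1.   ] F [ 0.5 -0.3 -1.3] w 0.0627 
  shift [0.3525 0.2168 0.0026] roll 0.0
```

```bash
python3 -m inch '0.2 0.123 0 0 0.045; 0.2 0.123 0 0 0.045; 0.2 0.123 0 0 0.045; 0.2 0.123 0 0 0.045; 0.2 0.123 0 0 0.045'; python3 -m inch '0.1525 0.094 0 0 0.045; 0.1525 0.094 0 0 0.045; 0.1525 0.094 0 0 0.045; 0.1525 0.094 0 0 0.045; 0.1525 0.094 0 0 0.045'; python3 -m inch '0 0 0.03 0 0.045; 0 0 0.07 0 0.045; 0 0 0.11 0 0.045; 0 0 0.145 0 0.045; 0 0 0.145 0 0.045'; python3 -c "
from h import *
plan(.615,.115,.1925,.071)"
```

```text
clock: 16.1
position: [0.5327, -0.0406, 0.3494]
ee_rot: [2.138, 2.301, 0.002]
force: [0.8, 0.4, -2.0]
width: 0.682
gripper_force: 42.1
clock: 16.6
position: [0.6153, 0.1201, 0.3489]
ee_rot: [-2.133, -2.304, -0.005]
force: [-0.1, 0.9, -0.9]
width: 0.684
gripper_force: 42.1
clock: 17.1
position: [0.6126, 0.1127, 0.1994]
ee_rot: [-2.139, -2.295, 0.013]
force: [-0.1, -0.1, -2.0]
width: 0.684
gripper_force: 42.1
t 17.1 pos [0.6126 0.1127 0.1994] yaw 0.07 tilt [-0.008 -0.003 -1.   ] F [-0.1 -0.1 -2. ] w 0.0628 
  shift [0.0022 0.0026 0.0068] roll -0.001
```

```bash
python3 -m inch '0.001 0.001 0.004 0 0.045; 0.001 0.001 0.008 0 0.045; 0.001 0.001 0.008 0 0.045; 0.001 0.001 0.008 0 0.045; 0.001 0.001 0.008 0 0.045'; python3 -m inch '0 0 0 0 0.078; 0 0 0 0 0.078; 0 0 0 0 0.078; 0 0 0 0 0.078; 0 0 -0.01 0 0.078'; python3 -m inch '0 0 -0.03 0 0.078; 0 0 -0.08 0 0.078; 0 0 -0.12 0 0.078; 0 0 -0.12 0 0.078; 0 0 -0.12 0 0.078'; python3 -c "
from h import *
plan(.4165,.124,.32,.071)"
```

```text
clock: 17.6
position: [0.6162, 0.1158, 0.1969]
ee_rot: [2.141, 2.298, 0.002]
force: [-0.1, 0.1, -1.7]
width: 0.682
gripper_force: 42.1
clock: 18.1
position: [0.6154, 0.1156, 0.2051]
ee_rot: [-2.14, -2.298, 0.003]
force: [-0.7, -0.6, 0.1]
width: 0.845
gripper_force: 0.0
clock: 18.6
position: [0.616, 0.1159, 0.3277]
ee_rot: [2.14, 2.297, 0.003]
force: [-0.4, -0.0, -0.3]
width: 0.846
gripper_force: 0.0
t 18.6 pos [0.616  0.1159 0.3277] yaw 0.071 tilt [ 0.003  0.    -1.   ] F [-0.4 -0.  -0.3] w 0.0776 
  shift [ 0.0222 -0.1985  0.0071] roll -0.0
```

```bash
python3 -m inch '0.022 -0.1985 0.007 0 0.078; 0.022 -0.1985 0.007 0 0.078; 0.022 -0.1985 0.007 0 0.078; 0.022 -0.1985 0.007 0 0.078; 0.022 -0.1985 0.007 0 0.078';  python3 -c "
from h import *
plan(.4165,.124,.182,.071)
for c in('scene','top'):
    save(c,c+'b5.png')
    for n,z in(('bowl',.003),('nut',0.003),('seal',0)):
      for d in arm.silhouettes(c,n)[:2]: print(c,n,d['conf'],np.round(d['point']),d['region'].sum(),*fit(c,n,d['region'],ray(c,d['point'],.03)[:2],z))
im=cv2.imread('pics/sceneb5.png')[100:300,130:430]
cv2.imwrite('pics/b5c.png',cv2.resize(im,None,fx=2.6,fy=2.6,interpolation=2))"
```

```text
clock: 19.1
position: [0.4091, 0.1229, 0.3168]
ee_rot: [-2.135, -2.302, 0.014]
force: [0.2, 0.7, -0.2]
width: 0.854
gripper_force: 0.0
t 19.1 pos [0.4091 0.1229 0.3168] yaw 0.075 tilt [-0.008 -0.005 -1.   ] F [ 0.2  0.7 -0.2] w 0.0784 
  shift [0.0011 0.0085 0.1347] roll 0.004
scene bowl 0.96 [222. 235.] 1155 [0.6245 0.0038] [-0.6  0.5 -0.2  0.2]
scene bowl 0.2 [190. 112.] 4103 [ 0.6247 -0.2637] [ 23.7 -20.9  16.  -17.4]
scene nut 0.76 [234. 290.] 668 [0.6157 0.117 ] [-0.9  0.8 -0.   0. ]
scene seal 0.76 [167. 320.] 288 [0.4163 0.1244] [ 0.1 -0.1 -0.2  0.2]
scene seal 0.53 [211. 418.] 123 [0.4721 0.3413] [-4.2  3.7 -4.4  4.3]
top bowl 0.58 [162. 278.] 513 [0.6228 0.0018] [-1.1  1.1 -0.1  0.1]
top bowl 0.22 [174. 386.] 1872 [ 0.6335 -0.2685] [  8.1  -8.1  13.7 -12.8]
top nut 0.79 [173. 241.] 262 [0.6151 0.1162] [-0.4  0.4  0.2 -0.2]
top seal 0.5 [210. 139.] 125 [0.47   0.3385] [-3.5  3.4 -3.2  3.3]
```

View pics/b5c.png

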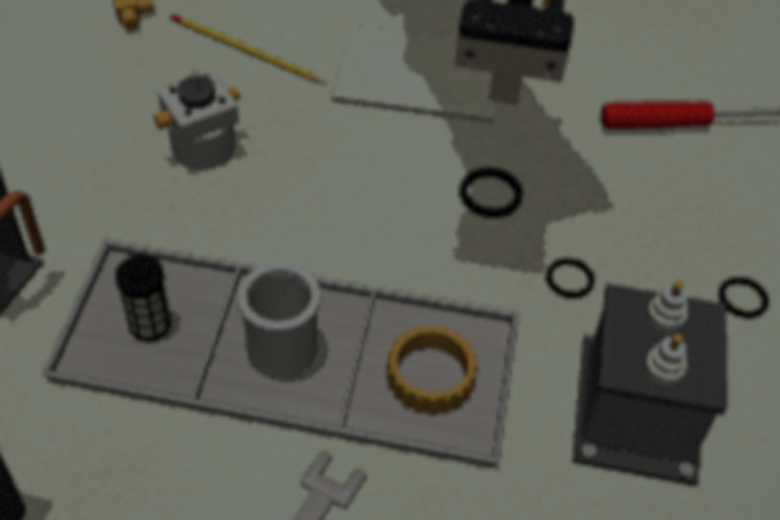

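The nut lies flat in its bay at scene (234,290), and the gripper is near the largest ring at (173,318). I'll descend partway and settle.

```bash
python3 -m inch '0 0 0.04 0 0.078; 0 0 0.08 0 0.078; 0 0 0.11 0 0.078; 0 0 0.12 0 0.078; 0 0 0.12 0 0.078'; python3 -m inch '0 0 0 0 0.078; 0 0 0 0 0.078'; python3 -c "
from h import *
plan(.4165,.124,.1815,.071)"
```

```text
clock: 20.0
position: [0.4163, 0.1238, 0.198]
ee_rot: [-2.14, -2.298, 0.003]
force: [-0.7, 1.2, 0.4]
width: 0.85
gripper_force: 0.0
clock: 20.2
position: [0.417, 0.124, 0.2002]
ee_rot: [2.141, 2.298, 0.003]
force: [0.6, -0.2, -0.5]
width: 0.848
gripper_force: 0.0
t 20.2 pos [0.417  0.124  0.2002] yaw 0.071 tilt [ 0.002  0.001 -1.   ] F [ 0.6 -0.2 -0.5] w 0.0778 
  shift [ 0.0001 -0.0006  0.0187] roll -0.0
```

```bash
python3 -m inch '0 -0.0005 0.006 0 0.078; 0 -0.0005 0.012 0 0.078; 0 -0.0005 0.017 0 0.078; 0 -0.0005 0.018 0 0.078; 0 -0.0005 0.018 0 0.078' && python3 -m inch '0 0 0 0 0.04; 0 0 0 0 0.04; 0 0 0 0 0.04; 0 0 0 0 0.04; 0 0 0 0 0.04' 12;  python3 -m inch '0 0 0 0 0.04; 0 0 -0.02 0 0.04; 0 0 -0.06 0 0.04; 0 0 -0.1 0 0.04; 0 0 -0.13 0 0.04'; python3 -c "
from h import *
plan(.6237,.003,.32,.071)"
```

```text
clock: 20.7
position: [0.4157, 0.1236, 0.1806]
ee_rot: [-2.141, -2.299, 0.001]
force: [-0.4, 0.0, 0.4]
width: 0.851
gripper_force: 0.0
clock: 21.2
position: [0.4159, 0.1236, 0.181]
ee_rot: [2.141, 2.299, 0.0]
force: [0.1, 0.2, 1.7]
width: 0.595
gripper_force: 12.0
clock: 21.7
position: [0.4157, 0.1239, 0.3129]
ee_rot: [2.141, 2.299, 0.001]
force: [0.8, 0.3, -1.2]
width: 0.594
gripper_force: 12.0
t 21.7 pos [0.4157 0.1239 0.3129] yaw 0.071 tilt [ 0.001  0.001 -1.   ] F [ 0.8  0.3 -1.2] w 0.0546 
  shift [-0.1354  0.1989 -0.007 ] roll 0.0
```

```bash
python3 -m inch '-0.135 0.199 0 0 0.04; -0.135 0.199 0 0 0.04; -0.135 0.199 0 0 0.04; -0.135 0.199 0 0 0.04; -0.135 0.199 0 0 0.04'; python3 -m inch '0 0 0 0 0.04; 0 0 0.015 0 0.04; 0 0 0.03 0 0.04; 0 0 0.04 0 0.04; 0 0 0.04 0 0.04'; python3 -m inch '0 0 0 0 0.04; 0 0 0 0 0.04'; python3 -c "
from h import *
plan(.624,.0028,.257,.071)"
```

```text
clock: 22.2
position: [0.6258, 0.0007, 0.3105]
ee_rot: [2.143, 2.297, -0.001]
force: [-0.6, 0.2, -0.2]
width: 0.592
gripper_force: 12.0
clock: 22.7
position: [0.6224, 0.0036, 0.2686]
ee_rot: [-2.138, -2.299, 0.005]
force: [-0.6, 0.4, 0.1]
width: 0.595
gripper_force: 12.0
clock: 22.9
position: [0.624, 0.0034, 0.2715]
ee_rot: [2.14, 2.299, 0.001]
force: [-0.1, -0.5, -0.4]
width: 0.595
gripper_force: 12.0
t 22.9 pos [0.624  0.0034 0.2715] yaw 0.071 tilt [ 0.001  0.    -1.   ] F [-0.1 -0.5 -0.4] w 0.0546 
  shift [-0.0006 -0.      0.0145] roll 0.0
```

```bash
python3 -m inch '0 0 0.004 0 0.04; 0 0 0.008 0 0.04; 0 0 0.012 0 0.04; 0 0 0.0145 0 0.04; 0 0 0.0145 0 0.04';python3 -m inch '0 0 0 0 0.04; 0 0 0 0 0.04';  python3 -c "
from h import *
plan(.624,.0028,.257,.071)
save('scene','b6.png')
im=cv2.imread('pics/b6.png')[150:280,140:340]
cv2.imwrite('pics/b6c.png',cv2.resize(im,None,fx=4,fy=4,interpolation=2))"
```

```text
clock: 23.4
position: [0.6239, 0.0031, 0.2561]
ee_rot: [-2.141, -2.299, 0.0]
force: [-0.8, 0.5, -0.0]
width: 0.593
gripper_force: 12.0
clock: 23.6
position: [0.6239, 0.0031, 0.2564]
ee_rot: [2.141, 2.299, 0.0]
force: [0.3, -0.1, 0.0]
width: 0.59
gripper_force: 12.0
t 23.6 pos [0.6239 0.0031 0.2564] yaw 0.071 tilt [ 0.  0. -1.] F [ 0.3 -0.1  0. ] w 0.0542 
  shift [-0.0003  0.0001 -0.0006] roll -0.0
```

View pics/b6c.png

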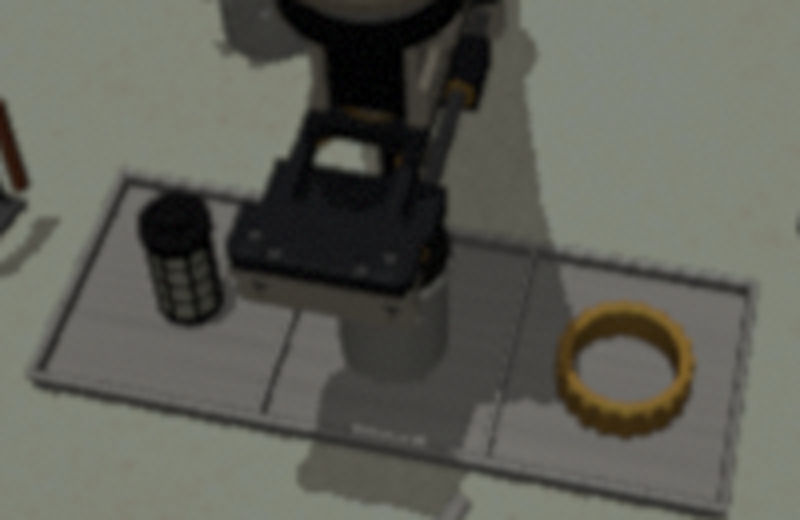

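The gripper is over the bowl (scene ~(215,230)), with the seal about on the rim. I'll release it gently and back off.

```bash
python3 -m inch '0 0 0.0005 0 0.05; 0 0 0.0005 0 0.075; 0 0 0.0005 0 0.075; 0 0 0.0005 0 0.075; 0 0 0 0 0.075'; python3 -m inch '0 0 -0.02 0 0.075; 0 0 -0.06 0 0.075; 0 0 -0.09 0 0.075; 0 0 -0.09 0 0.075; 0 0 -0.09 0 0.075'; python3 -m inch '0 -0.2 0 0 0.075; 0 -0.2 0 0 0.075; 0 -0.2 0 0 0.075; 0 -0.2 0 0 0.075; 0 -0.2 0 0 0.075';  python3 -c "
from h import *
for c in('scene','top'):
    save(c,c+'b7.png')
    for n,z in(('element',.003),('bowl',.003),('nut',0.003),('seal',.075),('pump',0)):
      for d in arm.silhouettes(c,n)[:2]: print(c,n,d['conf'],np.round(d['point']),d['region'].sum(),*fit(c,n,d['region'],ray(c,d['point'],.03)[:2],z))
im=cv2.imread('pics/sceneb7.png')[150:280,140:340]
cv2.imwrite('pics/b7c.png',cv2.resize(im,None,fx=4,fy=4,interpolation=2))"
```

```text
clock: 24.15
position: [0.6239, 0.0031, 0.2564]
ee_rot: [-2.141, -2.299, 0.0]
force: [0.0, 0.5, 1.0]
width: 0.811
gripper_force: 0.0
clock: 24.65
position: [0.6239, 0.0031, 0.3469]
ee_rot: [2.141, 2.298, 0.001]
force: [-0.7, 0.2, -1.1]
width: 0.814
gripper_force: 0.0
clock: 25.15
position: [0.4171, -0.0119, 0.3439]
ee_rot: [-2.138, -2.296, 0.015]
force: [0.3, -0.2, -0.4]
width: 0.818
gripper_force: 0.0
scene element 0.71 [209. 184.] 505 [ 0.6314 -0.1019] [-1.3  1.3 -0.7  0.8]
scene element 0.56 [145. 205.] 915 [ 0.4407 -0.1325] [ 2.7 -2.3  7.1 -7.5]
scene bowl 0.89 [225. 234.] 842 [0.628 0.004] [-2.2  2.  -0.8  0.8]
scene nut 0.89 [236. 295.] 771 [0.617  0.1173] [-0.4  0.4  1.  -0.9]
scene seal 0.75 [220. 240.] 306 [0.6227 0.0054] [-0.9  0.8 -0.2  0.2]
scene seal 0.57 [211. 348.] 200 [0.5533 0.2027] [-5.   4.3 -5.4  5.4]
top element 0.44 [164. 324.] 107 [ 0.6413 -0.1068] [-3.1  3.2 -2.3  2.1]
top bowl 0.65 [163. 276.] 272 [0.6261 0.006 ] [-4.6  4.7 -2.6  2.6]
top nut 0.84 [154. 234.] 240 [0.618  0.1153] [-0.4  0.4 -0.3  0.3]
top nut 0.75 [160. 260.] 3320 [0.6186 0.0037] [ 16.  -15.2  53.2 -52.1]
top seal 0.61 [207. 137.] 92 [0.4592 0.3166] [-4.3  4.2 -4.1  4.1]
top seal 0.53 [163. 274.] 272 [0.6241 0.0023] [ 0.2 -0.2  0.6 -0.6]
top pump 0.34 [160. 279.] 195 [0.6276 0.0054] [-5.1  5.2 -2.5  2.3]
```

View pics/b7c.png

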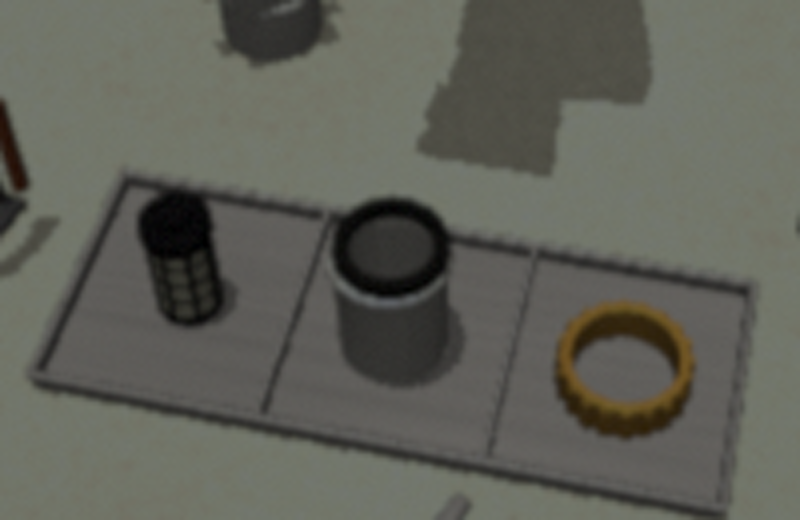

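The seal lies flat and centred on the bowl rim (scene ~(212,238)). All parts are in the right bays.

```bash
python3 -m inch '0 0 0 0 0.075; 0 0 0 0 0.075; 0 0 0 0 0.075'; python3 -c "
from cell import arm
print(arm.sign_off())"
```

```text
clock: 26.05
position: [0.4244, -0.0111, 0.3464]
ee_rot: [2.141, 2.299, -0.0]
force: [0.4, -0.7, 0.6]
width: 0.816
gripper_force: 0.0
the job is handed in; nothing more can be done
None
```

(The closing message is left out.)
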